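Gauge a blind hole and fit the matching locating pin

ROBOT

A 6-joint arm with a two-finger parallel gripper is mounted at the origin on the work surface. World frame = base frame: x ahead of the robot, y to its left, z up, the work surface at z = 0. Lengths are in m, angles in rad, forces in N, time in s.
With the tool pointing down it reaches from about 0.35 to 0.725 m from the base axis. Payload 6 kg.
Tool frame: the origin (TCP) lies midway between the tips of the shut fingers; the grasp point (between the pads) lies 19 mm behind it; z points along the fingers, y is the direction in which the jaws open and shut (so a half turn about z gives the same grasp; the last joint's range is limited). The gripper opens to 85 mm and grips with 20 to 120 N. Pads are 22 mm wide; open, the fingers measure 114 mm over their backs; the gripper's body (76 mm by 85 mm) begins 54 mm behind the grasp point. The pads swing forward as they close: fully open they stand 13 mm farther back than shut.
Start: joints at [1.659, 0.04, 0.085, 0, -1.615, -0.334], TCP at [0.146, 0.582, 0.231] pointing down, gripper open.
Joint ranges: [-2.56, 2.56], [-1.29, 2.01], [-1.08, 1.49], [-3.29, 1.98], [-2.81, -0.18], [-2.99, 2.99]. Speed limits (rad/s): [2.57, 2.57, 3.01, 3.14, 3.14, 3.14].

INTERFACE

Orientations are given as a unit quaternion [w, x, y, z].
In Python, from workcell import bot gives the robot as it stands.
- The arm moves only by the tool step_arm, never from a script. Its argument "motion" is a list that holds one entry, the list of rows, each a list of 7 numbers: the shift along the world's x, y, z in m, then the turn, a rotation vector about the world's x, y, z in degrees, then the gripper's target within -1 to 1 (fully open at 1, half-way at 0, shut at -1). In form: [[[dx, dy, dz, rx, ry, rz, grip], ...]]. A call has 1 to 5 rows; each row is the pose to reach, as a shift and turn from the pose commanded when the call began; what a row does not reach only later rows make up. A row lasts 1/8 s, in which the tool goes at most 62.5 mm and 10.7 degrees, less where a joint would pass 70% of its speed; a pose out of reach is approached as far as the arm can. A call with a gripper value outside its range is refused whole. The fingers move at their own pace and stop on an object; the grip force is fixed at half the most. Time passes only in rows, so rows that repeat a pose let the fingers close. It gives the time, the measured TCP pose, the force and the opening at its end, in the units of the state.
- bot.observe(): the state, without advancing time (a new reading comes with each control period).
- bot.camera(name): name is "side" or "top" or "wrist"; returns a dict with "pixels" (480x640x3 uint8, red, green, blue), "mtx" (3x3 intrinsics, pixels), "k1" (the pictures are not rectified: a ray, as slopes to the right and down, at radius r is drawn at 1 + k1 r^2 times it, then the intrinsics apply), "position" and "rotation" of the camera in the world; the wrist camera has in their place "T_tool_cam" (4x4, takes a point from camera to tool coordinates, whose origin is the TCP and whose axes are the flange's). Camera axes: x right, y up, looking along -z (the intrinsics and any distortion apply to the point x, -y, -z); pixel columns grow to the right and rows downward; lengths in m; the calibration is good to about 2 mm. A picture is of the moment at which its call begins: read the wrist's pose just before it. There is no depth.
- bot.hand_in(): hands the job in, once; it reports no verdict.
The state is a dict: "clock": time; "q": joint angles; "dq": joint speeds; "joint_torque": joint torques, N m; "eef_pos": TCP position; "eef_rot": TCP orientation; "contact_force": force on the tool from outside, world axes, zero at the start; "torque": the same for the moment, N m; "opening": opening from 0.0 (shut) to 1.0 (fully open).
Only numpy, scipy, OpenCV 4.12 (cv2) and the standard library are available. Lean on these libraries where they do the work, as an engineer would, in place of code of your own. Each camera call takes 0.05 s, during which the arm holds its last target. There are 200 camera calls.

TASK

Find out how deep the blind hole in the aluminium jig block is: lower the orange-handled depth rod into it until it gently rests on the bottom, keep it there a moment, then put the rod back upright in its blue stand. Then choose the one brass pin that will stand 30 mm proud of the block's top (hole depth plus 30 mm long), set it gently into the hole, all the way to the bottom, and let go. Take only that pin out of the rack, do not drop or force anything into the hole, and leave the other things on the bench alone.

Things in the scene. Friction and masses are not known exactly. Their poses are not given: they have to be found in the camera images.
- block: rigid aluminium jig block bolted to the bench, 110 (x) x 90 (y) x 75 mm high, a thin blue painted square round the hole, two bright bolt heads flush in its top. Origin: centre of its underside. In the middle of its top one vertical flat-bottomed blind hole, 13.5 mm in diameter, straight walls, no lead-in, 32, 44 or 56 mm deep (unknown, differs each time). Pressing over 45 N, even for an instant, counts as forcing
- bore (a point): centre of the hole's mouth, on the block's top face, 75 mm above the bench
- depth_rod: depth rod, 110 to 180 g: round steel shaft 12 mm in diameter, 90 mm long, black rings every 10 mm from the tip, then an orange square handle 22 x 22 mm, 60 mm long (90 to 150 mm above the tip). Origin: the tip, lower end of the shaft; z up the shaft; x, y square to the handle's flats. Starts upright in the stand, tip 10 mm above the bench on the socket's bottom
- stand: blue block bolted to the bench, 70 x 70 x 50 mm high, that holds the depth rod. Origin: centre of its underside. Its round socket, in the middle of the top, is 15 mm in diameter and 40 mm deep, its bottom 10 mm above the bench; stand and rack may change sides
- socket (a point): centre of the mouth of the stand's socket, 50 mm above the bench
- rack: wooden pin rack fixed to the bench, 50 (x) x 150 (y) x 40 mm high. Origin: centre of its underside. Three round sockets in a row along its y, at -45, 0 and 45 mm, each 14 mm in diameter and 25 mm deep (bottom 15 mm above the bench); each holds one pin, in any order
- pin_short: round brass locating pin, 12 mm in diameter, 62 mm long, about 56 g, right for a hole 32 mm deep. Origin: centre of its foot, z runs up the pin. Starts upright in the rack with its foot 15 mm above the bench, 37 mm of it showing
- pin_mid: round brass locating pin, 12 mm in diameter, 74 mm long, about 67 g, right for a hole 44 mm deep. Origin: centre of its foot, z runs up the pin. Starts upright in the rack with its foot 15 mm above the bench, 49 mm of it showing
- pin_long: round brass locating pin, 12 mm in diameter, 86 mm long, about 77 g, right for a hole 56 mm deep. Origin: centre of its foot, z runs up the pin. Starts upright in the rack with its foot 15 mm above the bench, 61 mm of it showing
- pin_short_top (a point): centre of that pin's upper end, 62 mm above its foot
- pin_mid_top (a point): centre of that pin's upper end, 74 mm above its foot
- pin_long_top (a point): centre of that pin's upper end, 86 mm above its foot
- wrench: steel wrench, 170 mm long, lying on the bench; leave alone
- tape_measure: yellow tape measure, 65 x 35 x 60 mm, on the bench; leave alone. Origin: centre of its underside
- magnet: flat red square welding magnet, 90 x 90 x 16 mm, on the bench; leave alone. Origin: centre of its underside
- tumbler: black drinking tumbler, 72 mm in diameter, 180 mm high, standing on the bench; leave alone. Origin: centre of its underside
Things that resemble listed ones, but are neither listed nor needed, are in the scene too. Of the things like the depth_rod, leave any that is green or pink; of the rest the larger one is meant.

How it is judged:
On the way, in this order (a step that is already met when the one before it is completed fails the run):
1. the depth rod stands upright in the block's hole with its tip resting on the hole's bottom (more than 1 N) ((contact force between depth_rod and plug_a_c0 above 1 N or contact force between depth_rod and plug_b_c0 above 1 N or contact force between depth_rod and plug_c_c0 above 1 N) and horizontal distance between depth_rod and bore below 0.004 m and angle between depth_rod's own z axis and vertical below 0.12 rad), for 0.15 s.
2. the depth rod is back in the stand's socket, tip on its bottom (horizontal distance between depth_rod and stand below 0.006 m and z of depth_rod in the frame of stand between 0.005 and 0.015 m and angle between depth_rod's own z axis and vertical below 0.15 rad), for 0.2 s.
At the end, for the whole second after the job is handed in: one pin stands at rest in the hole, within 3 mm of its axis, tilt under 0.1 rad, top 30 +-4 mm above the block; the other pins are in their rack sockets (moved under 12 mm); the rod stands in its socket (6 mm, tilt under 0.15 rad, tip within 5 mm of the bottom) (all of step 2 and ((horizontal distance between pin_short and bore below 0.003 m and angle between pin_short's own z axis and vertical below 0.1 rad and z of pin_short_top in the frame of block between 0.101 and 0.109 m and linear speed of pin_short below 0.01 m/s and distance of each of pin_mid, pin_long from where it was at the start of the episode below 0.012 m and angle between each of pin_mid, pin_long's own z axis and vertical below 0.2 rad) or (horizontal distance between pin_mid and bore below 0.003 m and angle between pin_mid's own z axis and vertical below 0.1 rad and z of pin_mid_top in the frame of block between 0.101 and 0.109 m and linear speed of pin_mid below 0.01 m/s and distance of each of pin_short, pin_long from where it was at the start of the episode below 0.012 m and angle between each of pin_short, pin_long's own z axis and vertical below 0.2 rad) or (horizontal distance between pin_long and bore below 0.003 m and angle between pin_long's own z axis and vertical below 0.1 rad and z of pin_long_top in the frame of block between 0.101 and 0.109 m and linear speed of pin_long below 0.01 m/s and distance of each of pin_short, pin_mid from where it was at the start of the episode below 0.012 m and angle between each of pin_short, pin_mid's own z axis and vertical below 0.2 rad)) and linear speed of depth_rod below 0.02 m/s); the robot touches nothing.
It fails at once if the rod or a pin is pressed into or onto the block with more than 45 N (contact force between any of depth_rod, pin_short, pin_mid, pin_long and plug_a_c0 above 45 N or contact force between any of depth_rod, pin_short, pin_mid, pin_long and plug_b_c0 above 45 N or contact force between any of depth_rod, pin_short, pin_mid, pin_long and plug_c_c0 above 45 N or contact force between any of depth_rod, pin_short, pin_mid, pin_long and block above 45 N).
It fails at once if more than one pin is taken out of the rack (distance of each of pin_short, pin_mid from where it was at the start of the episode above 0.025 m or distance of each of pin_short, pin_long from where it was at the start of the episode above 0.025 m or distance of each of pin_mid, pin_long from where it was at the start of the episode above 0.025 m).
It fails at once if a bystander (wrench, tape measure, magnet, tumbler) is moved by more than 25 mm (distance of any of wrench, tape_measure, magnet, tumbler from where it was at the start of the episode above 0.025 m).
It also fails if it takes over 72 s, if anything falls off the work surface, if the arm or the gripper's body presses on something with over 40 N, if the wrist force passes 120 N, or if a joint passes its speed limit or range.

## Working session

There is one attempt and no reset: what is moved stays moved. The work goes in short steps, Python scripts to look and compute and a tool call to move; the robot and the scene stay as the last step left them, time stands still between calls to the robot, and variables do not carry over. Pictures are saved under pics/ and viewed, about 8 in all and at most 12, crops included, and the job is handed in when it is done.

Besides the shell and the picture viewer there is one more tool, called after "Request:" as name(argument=value, ...), one argument or row to a line, values as JSON. step_arm: Moves the arm, as the interface text tells. Its arguments: {"type":"object","properties":{"motion":{"type":"array"}},"required":["motion"]}

```bash
mkdir -p pics; ls
cat > h.py <<'E'
import numpy as np, cv2
from workcell import bot
from scipy.spatial.transform import Rotation as R
def snap(name,f):
    s=bot.observe(); c=bot.camera(name)
    if name=="wrist":
        q=s["eef_rot"]; M=R.from_quat([q[1],q[2],q[3],q[0]]).as_matrix()
        T=np.array(c["T_tool_cam"]); c["rotation"]=M@T[:3,:3]; c["position"]=M@T[:3,3]+np.array(s["eef_pos"])
    cv2.imwrite(f,c["pixels"][:,:,::-1])
    d={k:np.array(c[k]) for k in("mtx","position","rotation")}; d["k1"]=c["k1"]
    np.savez(f[:-4]+".npz",**d); return c
def load(f): return dict(np.load(f[:-4]+".npz"))
def ray(c,u,v):
    K=np.array(c["mtx"]); x=(u-K[0,2])/K[0,0]; y=(v-K[1,2])/K[1,1]
    rd=np.hypot(x,y); r=rd
    for _ in range(30): r=rd/(1+float(c["k1"])*r*r)
    s=r/rd if rd>0 else 1
    d=np.array(c["rotation"])@np.array([x*s,-y*s,-1.]); return np.array(c["position"]),d
def onz(c,u,v,z):
    p,d=ray(c,u,v); return p+d*(z-p[2])/d[2]
def proj(c,P):
    K=np.array(c["mtx"]);p=np.array(c["rotation"]).T@(np.array(P)-c["position"]); x=p[0]/-p[2];y=-p[1]/-p[2]
    f=1+float(c["k1"])*(x*x+y*y); return np.array([K[0,0]*x*f+K[0,2],K[1,1]*y*f+K[1,2]])
E
python3 - <<'E'
from h import *
for n in("top","side"):
    c=snap(n,f"pics/{n}0.png"); print(n,c["position"],c["rotation"],c["mtx"],c["k1"])
print(bot.observe())
E
```

```text
pics
top [ 0.4300305  -0.06141013  1.15607199] [ 0.70618554  0.0567277  -0.05792103 -0.70336982] [[469.22111376   0.         318.27418701]
 [  0.         469.22111376 244.28954915]
 [  0.           0.           1.        ]] 0.018106947066441694
side [ 0.30367454 -1.01824936  0.69581369] [ 0.86883938  0.47565277 -0.07483578 -0.11520498] [[510.90553175   0.         312.09485313]
 [  0.         510.90553175 234.34813987]
 [  0.           0.           1.        ]] -0.02190193084186808
{'clock': 0.1, 'q': array([ 1.65870626e+00,  4.07830609e-02,  8.38799615e-02, -3.75022196e-04,
       -1.61550437e+00, -3.33654671e-01]), 'dq': array([-0.00243305, -0.00037423,  0.00245106,  0.00182038,  0.00077328,
        0.00011055]), 'joint_torque': array([-5.05112825e-03, -3.69342899e+01,  3.48281908e+01,  6.95156649e+00,
       -4.54782115e-03,  3.21235646e-06]), 'eef_pos': array([0.14586286, 0.5816896 , 0.2303506 ]), 'eef_rot': array([ 8.26937640e-04,  9.92461353e-01, -1.22555211e-01, -1.46384135e-05]), 'contact_force': array([ 0.58357057,  0.77058008, -0.30692029]), 'torque': array([-0.01599585, -0.04940663, -0.01726153]), 'opening': 0.9974826498226887}
```

```bash
python3 - <<'E'
s=open('h.py').read()
s=s.replace('''    cv2.imwrite(f,''','''    else:
        q=c["rotation"]; c["rotation"]=R.from_quat([q[1],q[2],q[3],q[0]]).as_matrix()
    cv2.imwrite(f,''')
open('h.py','w').write(s)
E
python3 - <<'E'
from h import *
for n in("top","side"):
    c=snap(n,f"pics/{n}1.png"); print(n,c["rotation"].round(2).tolist())
E
```

```text
top [[0.0, 0.99, -0.16], [-1.0, 0.0, 0.0], [0.0, 0.16, 0.99]]
side [[0.96, 0.13, -0.24], [-0.27, 0.52, -0.81], [0.02, 0.84, 0.54]]
```

View pics/top1.png

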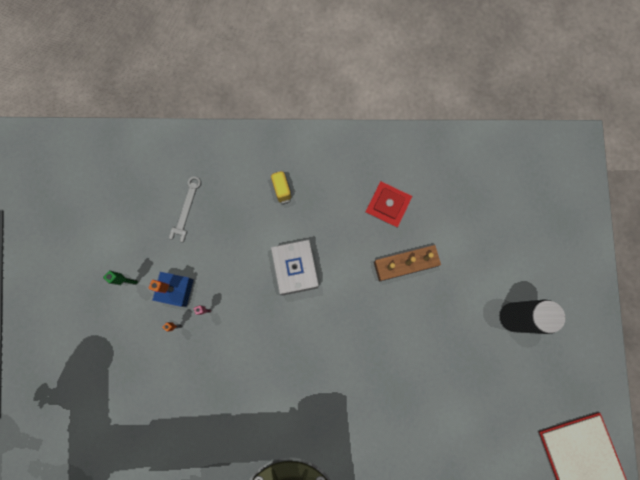

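View pics/side1.png

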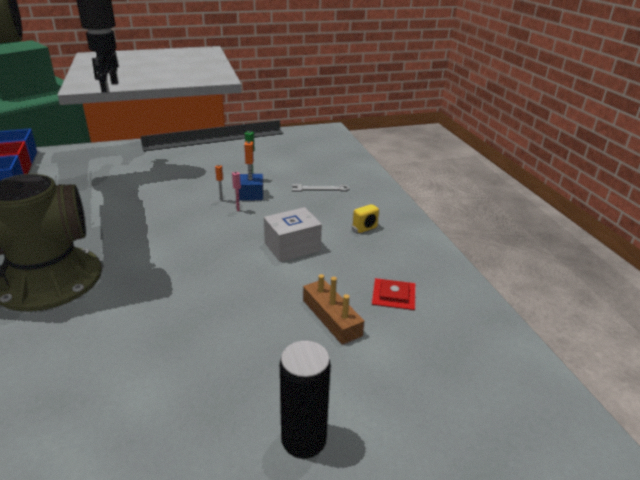

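Top view: block hole ≈(294,267), blue stand ≈(172,289) with the orange rod leaning outward in perspective (handle top ≈(155,286)), rack with pins at (392,266),(412,260),(431,256); small orange, pink and green decoys lie around the stand at (170,327),(201,310),(112,278). The side view confirms it: the large orange rod is in the stand, and the tallest pin seems to be the middle one.

Run:
```python
from h import *
c=load("pics/top1.png"); im=cv2.imread("pics/top1.png").astype(int)
B,G,Rr=im[...,0],im[...,1],im[...,2]
def comps(m,n,lo=15):
    k,l,s,ce=cv2.connectedComponentsWithStats(m.astype(np.uint8))
    for i in range(1,k):
        if s[i][4]>=lo: print(n,s[i],ce[i].round(1)); 
    return l
blue=(B>90)&(B-Rr>45)
l=comps(blue,"blue")
comps((Rr>150)&(Rr-B>90)&(G>60)&(G<140),"orange")
# stand/block min rects
for m,z,n in((blue,0.05,"stand"),((im.min(2)>150),0.075,"block")):
    k,l,s,ce=cv2.connectedComponentsWithStats(m.astype(np.uint8))
    for i in range(1,k):
        if s[i][4]<60: continue
        pts=np.argwhere(l==i)[:,::-1].astype(np.float32); r=cv2.minAreaRect(pts)
        w=np.array([onz(c,*p,z)[:2] for p in cv2.boxPoints(r)]); e=w-np.roll(w,1,0)
        print(n,s[i][4],w.mean(0).round(4),np.linalg.norm(e,axis=1).round(3),np.degrees(np.arctan2(e[:,1],e[:,0])).round(1))
print("bore",onz(c,294,267,.075).round(4))
print("rodtop",onz(c,155,286,.16).round(4))
for p in((392,266),(412,260),(431,256)): print("pin",onz(c,*p,.06).round(4))
for p in((375,263),(378,281),(440,265),(434,244)): print("rack",onz(c,*p,.04).round(4))
big=cv2.resize(cv2.imread("pics/side1.png")[260:350,290:380],None,fx=6,fy=6,interpolation=cv2.INTER_CUBIC)
big2=cv2.resize(cv2.imread("pics/top1.png")[230:340,90:190],None,fx=5,fy=5,interpolation=cv2.INTER_CUBIC)[:540]
```

```text
blue [286 258  17  17  82] [294.  266.2]
blue [158 272  15  11 119] [164.9 277. ]
blue [153 277  35  29 457] [172.7 294.1]
orange [149 280  11  11  54] [154.5 285.4]
stand 82 [ 0.5584 -0.0057] [0.036 0.035 0.036 0.035] [  12.1  -78.3 -168.2  101.6]
stand 119 [0.5313 0.2978] [0.031 0.022 0.031 0.022] [  76.3  -10.7 -103.8  169.1]
stand 457 [0.5047 0.2843] [0.07  0.069 0.071 0.069] [  77.8   -9.1 -102.3  170.3]
block 94 [0.6822 0.2538] [0.009 0.074 0.009 0.074] [  73.4  -13.6 -106.7  166.4]
block 1437 [ 0.5553 -0.0073] [0.108 0.089 0.108 0.087] [  11.9  -78.6 -168.8  101.2]
block 711 [ 0.444  -0.5865] [0.067 0.065 0.067 0.064] [  43.2  -46.9 -137.2  132.7]
block 3413 [ 0.1462 -0.637 ] [0.135 0.133 0.136 0.129] [  16.8  -70.8 -164.5  108.9]
bore [ 0.5535 -0.0069  0.075 ]
rodtop [0.5024 0.282  0.16  ]
pin [ 0.5586 -0.2363  0.06  ]
pin [ 0.573  -0.2836  0.06  ]
pin [ 0.5827 -0.3286  0.06  ]
rack [ 0.568 -0.199  0.04 ]
rack [ 0.5249 -0.2054  0.04  ]
rack [ 0.5638 -0.3542  0.04  ]
rack [ 0.6147 -0.3417  0.04  ]
```

Request:
step_arm(
  motion=[
    [[0.045,-0.037,0.02,0,0,0,1],[0.09,-0.075,0.04,0,0,0,1],[0.135,-0.112,0.06,0,0,0,1],[0.18,-0.15,0.07,0,0,0,1],[0.225,-0.187,0.07,0,0,0,1]],
  ],
)

```text
clock: 0.82
eef_pos: [0.3723, 0.3937, 0.3024]
eef_rot: [-0.001, 0.992, -0.122, 0.0]
contact_force: [0.3, 1.2, -0.8]
opening: 1.0
```

Request:
step_arm(
  motion=[
    [[0.045,-0.037,0,0,0,0,1],[0.09,-0.075,0,0,0,0,1],[0.112,-0.112,0,0,0,0,1],[0.112,-0.112,0,0,0,0,1],[0.112,-0.112,0,0,0,0,1]],
  ],
)

```text
clock: 1.45
eef_pos: [0.4829, 0.283, 0.301]
eef_rot: [0.0, 0.992, -0.123, -0.0]
contact_force: [0.0, 0.9, 0.4]
opening: 0.998
```

Run:
```python
from h import *
c=snap("wrist","pics/w1.png"); s=bot.observe(); print(s["clock"],s["eef_pos"],s["eef_rot"]); print(np.array(c["T_tool_cam"]).round(3),c["mtx"],c["k1"])
print(proj(c,[.503,.283,.16]),proj(c,[.503,.283,.05]))
```

```text
1.5 [0.48262415 0.28339913 0.30105646] [ 6.80186536e-05  9.92491309e-01 -1.22315019e-01 -1.82715056e-04]
[[-0.     0.954  0.299  0.078]
 [ 1.     0.    -0.001 -0.   ]
 [-0.001  0.299 -0.954 -0.143]
 [ 0.     0.     0.     1.   ]] [[353.6628252   0.        325.0350667]
 [  0.        353.6628252 239.6912644]
 [  0.          0.          1.       ]] -0.05639382327261708
[318.75716466 203.11780304] [320.32524725 183.31106491]
```

View pics/w1.png

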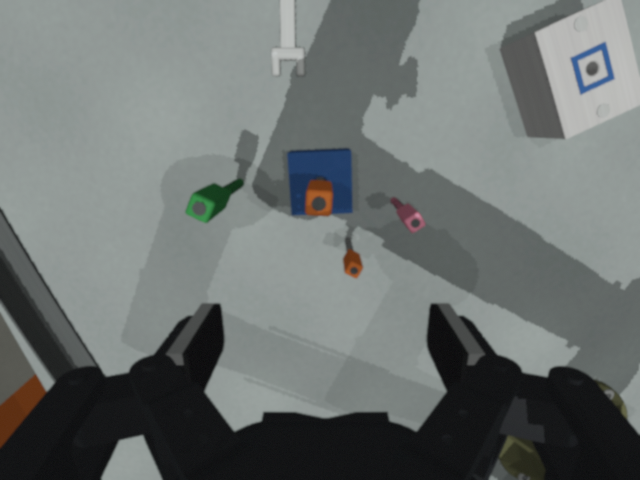

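Wrist view: the rod handle's top (≈(319,204)) is in the blue stand (≈(320,183)), almost square to the jaws; pink decoy at (413,221), small orange at (353,268), green at (200,206).

Run:
```python
from h import *
c=load("pics/w1.png"); im=cv2.imread("pics/w1.png").astype(int)
B,G,Rr=im[...,0],im[...,1],im[...,2]
hsv=cv2.cvtColor(im.astype(np.uint8),cv2.COLOR_BGR2HSV); 
# handle: print V along columns through handle
for v in range(176,222,2): print(v,[int(Rr[v,u]) for u in range(298,342,2)])
def fit(m,z,n):
    k,l,s,ce=cv2.connectedComponentsWithStats(m.astype(np.uint8))
    for i in range(1,k):
        if s[i][4]<150: continue
        w=np.array([onz(c,u,v,z)[:2] for v,u in np.argwhere(l==i)],np.float32)
        r=cv2.minAreaRect((w*1000)); print(n,s[i],r)
fit((B>70)&(B-Rr>40),.05,"blue"); fit((Rr>140)&(Rr-B>80),.16,"orange"); fit((G-Rr>60),.16,"green");fit((Rr-G>60)&(B>90),.1,"pink")
# bore in this image
print("bore",onz(c,592,68,.075))
print("pinkbase",onz(c,393,200,0),"orange2base",onz(c,349,232,0),"greenbase",onz(c,240,182,0))
```

```text
176 [28, 29, 28, 30, 28, 28, 30, 30, 28, 30, 32, 37, 36, 34, 34, 34, 34, 35, 34, 34, 33, 33]
178 [27, 28, 29, 28, 29, 29, 30, 36, 33, 42, 50, 52, 48, 36, 31, 35, 34, 34, 34, 36, 33, 35]
180 [29, 29, 28, 30, 28, 35, 69, 85, 85, 86, 86, 84, 80, 71, 62, 61, 49, 36, 34, 35, 35, 34]
182 [29, 28, 28, 27, 30, 53, 94, 102, 103, 103, 103, 102, 102, 101, 99, 99, 84, 44, 32, 33, 34, 32]
184 [28, 30, 29, 30, 33, 74, 102, 104, 103, 104, 103, 104, 103, 104, 104, 103, 97, 57, 32, 31, 33, 29]
186 [28, 30, 27, 29, 41, 87, 104, 105, 105, 105, 104, 104, 104, 104, 104, 104, 100, 64, 31, 30, 29, 31]
188 [29, 29, 26, 29, 55, 100, 110, 109, 109, 107, 106, 106, 106, 106, 105, 105, 101, 72, 33, 30, 31, 31]
190 [27, 30, 28, 31, 81, 130, 141, 140, 138, 135, 131, 127, 128, 126, 125, 121, 112, 81, 34, 31, 31, 31]
192 [27, 28, 29, 38, 106, 150, 160, 160, 160, 159, 158, 158, 156, 155, 154, 152, 142, 99, 38, 30, 32, 30]
194 [33, 31, 27, 42, 114, 155, 165, 166, 166, 165, 164, 164, 166, 166, 166, 165, 156, 115, 42, 31, 31, 31]
196 [34, 31, 31, 46, 118, 156, 165, 165, 159, 140, 124, 132, 154, 164, 168, 167, 157, 114, 
[... 1269 characters left out ...]
41]
blue [571  43  43  51 673] ((553.8568115234375, -28.028718948364258), (39.7630729675293, 40.01552963256836), 11.6340913772583)
blue [ 288  150   64   65 2875] ((503.9040222167969, 282.90521240234375), (69.252197265625, 70.18081665039062), 78.37152099609375)
orange [307 190  25  23 272] ((504.4275207519531, 282.7301940917969), (19.596878051757812, 17.796466827392578), 72.02053833007812)
green [186 194  28  28 332] ((523.4210205078125, 379.0151062011719), (19.26471710205078, 18.835926055908203), 48.73677062988281)
bore [ 0.55417325 -0.00894369  0.075     ]
pinkbase [0.45288669 0.2006971  0.        ] orange2base [0.42514793 0.26476072 0.        ] greenbase [0.52250603 0.38296796 0.        ]
```

Request:
step_arm(
  motion=[
    [[0.021,0.0,-0.03,0,0,-2.5,0],[0.021,0.0,-0.08,0,0,-2.5,0],[0.021,0.0,-0.12,0,0,-2.5,0],[0.021,0.0,-0.16,0,0,-2.5,0],[0.021,0.0,-0.19,0,0,-2.5,0]],
  ],
)

```text
clock: 2.12
eef_pos: [0.5027, 0.2837, 0.1091]
eef_rot: [0.001, 0.99, -0.143, -0.001]
contact_force: [0.8, 0.9, 0.2]
opening: 0.5
```

Request:
step_arm(
  motion=[
    [[0,0,0,0,0,0,-0.4],[0,0,0,0,0,0,-0.8],[0,0,0,0,0,0,-1],[0,0,0,0,0,0,-1],[0,0,0,0,0,0,-1]],
  ],
)

```text
clock: 2.75
eef_pos: [0.5041, 0.2831, 0.1117]
eef_rot: [-0.0, 0.99, -0.144, 0.0]
contact_force: [-0.2, 0.1, -1.0]
opening: 0.251
```

Request:
step_arm(
  motion=[
    [[0,0,0.03,0,0,0,-1],[0,0,0.07,0,0,0,-1],[0,0,0.1,0,0,0,-1],[0.005,-0.03,0.1,0,0,0,-1],[0.015,-0.085,0.1,0,0,0,-1]],
  ],
)

```text
clock: 3.38
eef_pos: [0.5189, 0.1982, 0.2114]
eef_rot: [-0.0, 0.99, -0.143, 0.0]
contact_force: [1.2, -0.5, -1.9]
opening: 0.252
```

Request:
step_arm(
  motion=[
    [[0.011,-0.06,0,0,0,0,-1],[0.022,-0.12,0,0,0,0,-1],[0.033,-0.17,0,0,0,0,-1],[0.037,-0.205,0,0,0,0,-1],[0.037,-0.205,0,0,0,0,-1]],
  ],
)

```text
clock: 4.0
eef_pos: [0.556, -0.0093, 0.2114]
eef_rot: [0.0, 0.989, -0.146, 0.0]
contact_force: [0.4, 0.3, -1.6]
opening: 0.247
```

Run:
```python
from h import *
c=snap("wrist","pics/w2.png"); s=bot.observe(); print(s["clock"],s["eef_pos"],s["contact_force"],s["opening"])
print(proj(c,[.556,-.008,.075]))
snap("side","pics/s2.png"); t=snap("top","pics/t2.png")
```

```text
4.05 [ 0.55597302 -0.00802622  0.21132539] [ 0.1500103 -0.0990476 -1.1861961] 0.24826855932568065
[323.25596939 228.1987206 ]
```

View pics/w2.png

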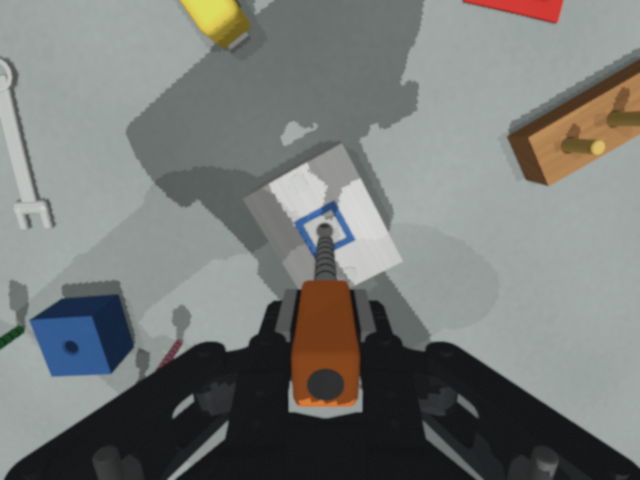

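Wrist view: the rod hangs straight in the jaws, with its tip at ≈(324,229), right over the blue square (corners ≈(295,222),(332,203),(354,236),(320,252)). The stand's empty socket is at (71,347). The ring and tip need a closer fit.

Run:
```python
from h import *
c=load("pics/w2.png"); I=cv2.imread("pics/w2.png"); im=I.astype(int)
B,G,Rr=im[...,0],im[...,1],im[...,2]
m=((B-Rr)>30)[195:260,285:365]
w=np.array([onz(c,u+285,v+195,.075)[:2] for v,u in np.argwhere(m)],np.float32)
r=cv2.minAreaRect(w*1000); print(r,len(w))
s=[.55597,-.00803,.21133]
print("tip proj expected",proj(c,[s[0],s[1],.1107]))
print("ring centre px",proj(c,[r[0][0]/1000,r[0][1]/1000,.075]))
cr=cv2.resize(I[195:275,275:375],None,fx=8,fy=7.5,interpolation=cv2.INTER_CUBIC)
cv2.imwrite("pics/w2c.png",cr)
```

```text
((553.742919921875, -8.068483352661133), (37.83501052856445, 38.05369567871094), 11.832633018493652) 913
tip proj expected [323.13312049 241.44282605]
ring centre px [324.13244636 230.70654904]
```

View pics/w2c.png

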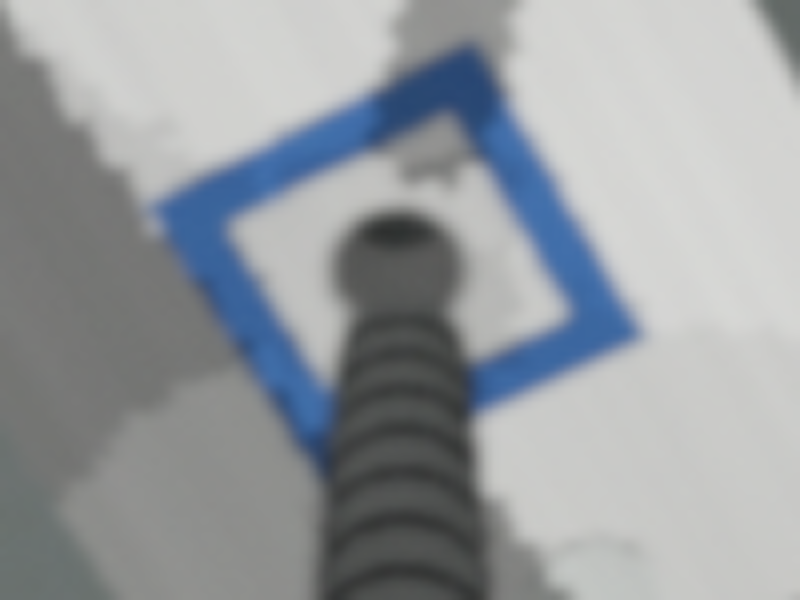

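Run:
```python
from h import *
c=load("pics/w2.png")
t=onz(c,325.3,241.2,.1107); print("tip",t, "exp",.55597,-.00803)
for p in ((324.4,230.7),(324.1,230.7)): print(p,onz(c,*p,.075), (onz(c,*p,.075)-t)[:2].round(4))
```

```text
tip [ 0.55569241 -0.00958617  0.1107    ] exp 0.55597 -0.00803
(324.4, 230.7) [ 0.55368459 -0.0082808   0.075     ] [-0.002   0.0013]
(324.1, 230.7) [ 0.55375601 -0.00804456  0.075     ] [-0.0019  0.0015]
```

Request:
step_arm(
  motion=[
    [[-0.002,0.0014,-0.015,0,0,0,-1],[-0.002,0.0014,-0.028,0,0,0,-1],[-0.002,0.0014,-0.028,0,0,0,-1],[-0.002,0.0014,-0.028,0,0,0,-1]],
  ],
)

```text
clock: 4.65
eef_pos: [0.554, -0.0056, 0.1834]
eef_rot: [0.0, 0.99, -0.144, 0.0]
contact_force: [-0.1, -0.5, -1.0]
opening: 0.254
```

Run:
```python
from h import *
c=snap("wrist","pics/w3.png"); s=bot.observe(); print(s["clock"],s["eef_pos"],s["contact_force"],s["opening"])
I=c["pixels"][:,:,::-1].copy(); im=I.astype(int); B,Rr=im[...,0],im[...,2]
m=((B-Rr)>30)[180:275,275:375]
w=np.array([onz(c,u+275,v+180,.075)[:2] for v,u in np.argwhere(m)],np.float32)
r=cv2.minAreaRect(w*1000); print(r,len(w)); print("ring px",proj(c,[r[0][0]/1e3,r[0][1]/1e3,.075]))
print("tip exp px",proj(c,[*s["eef_pos"][:2],s["eef_pos"][2]-.101]))
cv2.imwrite("pics/w3c.png",cv2.resize(I[190:270,275:375],None,fx=8,fy=7.5,interpolation=cv2.INTER_CUBIC))
```

```text
4.7 [ 0.55417579 -0.00558101  0.18369648] [-0.69896659 -0.1177844  -0.5945866 ] 0.25010209351798246
((553.832275390625, -8.181102752685547), (37.75457000732422, 37.8896598815918), 11.640631675720215) 1098
ring px [328.25330984 237.08514947]
tip exp px [324.78137232 240.73453033]
```

View pics/w3c.png

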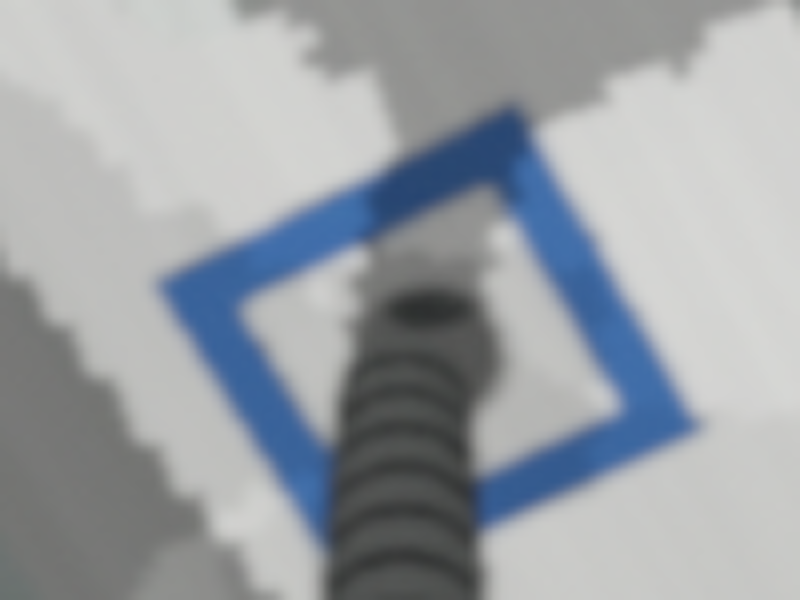

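Run:
```python
from h import *
for f,p in(("pics/w2.png",[.55597,-.00803,.21133]),("pics/w3.png",[.55418,-.00558,.18370])):
    I=cv2.imread(f); g=cv2.cvtColor(I,cv2.COLOR_BGR2GRAY).astype(int); c=load(f)
    print(f,[(v,int(g[v,324:328].mean())) for v in range(222,285)])
    print("row cols",[ (v,[int(x) for x in g[v,312:340]]) for v in (240,246,255)])
    a=np.deg2rad(-16.6); d=.006*np.array([np.cos(a),np.sin(a),0])
    print("pred apex tip,rings",[proj(c,np.array([p[0],p[1],p[2]-.101+.01*k])+d).round(1).tolist() for k in range(6)])
```

```text
pics/w2.png [(222, 156), (223, 113), (224, 72), (225, 54), (226, 54), (227, 63), (228, 78), (229, 87), (230, 89), (231, 90), (232, 90), (233, 89), (234, 87), (235, 84), (236, 77), (237, 66), (238, 69), (239, 78), (240, 77), (241, 66), (242, 64), (243, 74), (244, 81), (245, 76), (246, 64), (247, 63), (248, 75), (249, 81), (250, 77), (251, 65), (252, 60), (253, 72), (254, 80), (255, 82), (256, 76), (257, 62), (258, 62), (259, 74), (260, 81), (261, 83), (262, 77), (263, 62), (264, 57), (265, 70), (266, 79), (267, 82), (268, 81), (269, 75), (270, 59), (271, 57), (272, 70), (273, 80), (274, 82), (275, 82), (276, 82), (277, 83), (278, 83), (279, 81), (280, 77), (281, 73), (282, 71), (283, 71), (284, 72)]
row cols [(240, [156, 180, 190, 190, 180, 153, 108, 77, 76, 79, 80, 78, 77, 78, 77, 77, 75, 74, 69, 78, 113, 152, 173, 178, 176, 170, 160, 149]), (246, [101, 106, 119, 128, 118, 90, 73, 75, 75, 72, 69, 66, 65, 64, 65, 64, 68, 70, 71, 70, 66, 63, 74, 86, 93, 97, 101, 106]), (255, [113, 93, 72, 62, 61, 63, 66, 74, 79, 83, 83, 83, 83, 82, 82, 81, 81, 78, 73, 66, 61, 78, 126, 171, 194, 201, 20
[... 654 characters left out ...]
68, 82), (269, 75), (270, 59), (271, 56), (272, 70), (273, 79), (274, 82), (275, 82), (276, 82), (277, 82), (278, 83), (279, 81), (280, 77), (281, 72), (282, 71), (283, 71), (284, 71)]
row cols [(240, [186, 191, 192, 190, 179, 151, 108, 77, 76, 80, 79, 78, 79, 78, 78, 77, 75, 73, 68, 63, 67, 76, 84, 92, 112, 137, 161, 176]), (246, [110, 137, 161, 169, 150, 108, 76, 74, 76, 73, 68, 65, 65, 65, 65, 65, 67, 70, 70, 70, 73, 101, 143, 171, 181, 182, 182, 181]), (255, [108, 103, 98, 87, 72, 64, 66, 73, 80, 82, 83, 83, 82, 82, 81, 81, 79, 78, 73, 65, 58, 57, 66, 80, 86, 86, 85, 87])]
pred apex tip,rings [[324.8, 232.8], [324.8, 236.8], [324.8, 241.2], [324.8, 246.0], [324.8, 251.1], [324.8, 256.8]]
```

Run:
```python
from h import *
T=np.array(bot.camera("wrist")["T_tool_cam"]); s=bot.observe(); print(s["eef_pos"],s["contact_force"])
for f in("pics/w2.png","pics/w3.png"):
    c=load(f); M=c["rotation"]@T[:3,:3].T; tcp=c["position"]-M@T[:3,3]
    print(tcp, "ideal tip px",proj(c,tcp+M@[0,0,.101]))
    z=tcp[2]-.101; t=onz(c,325.1,241.4,z); 
    r={"pics/w2.png":(.55374,-.00807),"pics/w3.png":(.55383,-.00818)}[f]
    print("tip",t,"ring",r,"delta",np.array(r)-t[:2])
```

```text
[ 0.55422119 -0.00561573  0.18382974] [ 0.15455251  0.18872912 -0.12771271]
[ 0.5560095  -0.00930999  0.21139402] ideal tip px [324.8597419  240.75962851]
tip [ 0.55549519 -0.00937577  0.11039402] ring (0.55374, -0.00807) delta [-0.00175519  0.00130577]
[ 0.5540416  -0.00555961  0.18343544] ideal tip px [324.8597419  240.75962851]
tip [ 0.55354518 -0.0056346   0.08243544] ring (0.55383, -0.00818) delta [ 0.00028482 -0.0025454 ]
```

Request:
step_arm(
  motion=[
    [[0.0003,-0.0025,0,0,0,0,-1],[0.0003,-0.0025,-0.003,0,0,0,-1],[0.0003,-0.0025,-0.006,0,0,0,-1],[0.0003,-0.0025,-0.008,0,0,0,-1],[0.0003,-0.0025,-0.0095,0,0,0,-1]],
  ],
)

```text
clock: 5.38
eef_pos: [0.5542, -0.0081, 0.1735]
eef_rot: [0.0, 0.99, -0.144, -0.0]
contact_force: [0.1, 1.1, -0.4]
opening: 0.251
```

Run:
```python
from h import *
c=snap("wrist","pics/w4.png"); s=bot.observe(); print(s["clock"],s["eef_pos"],s["contact_force"])
im=c["pixels"][:,:,::-1].astype(int); B,Rr=im[...,0],im[...,2]
m=((B-Rr)>30)[180:290,270:380]
w=np.array([onz(c,u+270,v+180,.075)[:2] for v,u in np.argwhere(m)],np.float32)
r=cv2.minAreaRect(w*1000); print(r)
T=np.array(c["T_tool_cam"]); M=c["rotation"]@T[:3,:3].T; tcp=c["position"]-M@T[:3,3]
t=onz(c,325.1,241.4,tcp[2]-.101); print(tcp,t,np.array(r[0])/1e3-t[:2])
```

```text
5.425 [ 0.55417022 -0.0081315   0.17337251] [-0.27840675 -0.97921464 -1.50264013]
((553.7938842773438, -8.11677360534668), (37.74787521362305, 37.86981964111328), 11.692209243774414)
[ 0.55423278 -0.00814386  0.17353722] [ 0.5536965  -0.00818623  0.07253722] [9.73841663e-05 6.94538291e-05]
```

Request:
step_arm(
  motion=[
    [[0,0,-0.006,0,0,0,-1],[0,0,-0.012,0,0,0,-1],[0,0,-0.018,0,0,0,-1],[0,0,-0.023,0,0,0,-1],[0,0,-0.026,0,0,0,-1]],
  ],
)

```text
clock: 6.05
eef_pos: [0.5542, -0.0082, 0.1473]
eef_rot: [0.0, 0.99, -0.144, -0.0]
contact_force: [-0.2, 0.6, -0.7]
opening: 0.248
```

Request:
step_arm(
  motion=[
    [[0,0,-0.0015,0,0,0,-1],[0,0,-0.003,0,0,0,-1],[0,0,-0.004,0,0,0,-1],[0,0,-0.005,0,0,0,-1]],
  ],
)

```text
clock: 6.55
eef_pos: [0.5545, -0.0082, 0.1434]
eef_rot: [0.0, 0.99, -0.144, 0.0]
contact_force: [-1.4, 0.2, 3.4]
opening: 0.25
```

Request:
step_arm(
  motion=[
    [[0,0,-0.0007,0,0,0,-1],[0,0,-0.0007,0,0,0,-1],[0,0,-0.0007,0,0,0,-1]],
  ],
)

```text
clock: 6.92
eef_pos: [0.5546, -0.0082, 0.1434]
eef_rot: [-0.0, 0.99, -0.144, 0.001]
contact_force: [-1.5, -0.5, 5.3]
opening: 0.251
```

Request:
step_arm(
  motion=[
    [[0,0,-0.001,0,0,0,-1],[0,0,-0.001,0,0,0,-1],[0,0,-0.001,0,0,0,-1]],
  ],
)

```text
clock: 7.3
eef_pos: [0.5547, -0.0083, 0.1434]
eef_rot: [0.0, 0.99, -0.144, 0.001]
contact_force: [-3.6, 1.3, 8.3]
opening: 0.25
```

Contact holds at TCP z 0.1434 while the force rises, so the tip is at ≈0.0424. That is a 32 mm hole and calls for pin_short. I'll take the rod back now.

Request:
step_arm(
  motion=[
    [[0,0,0.004,0,0,0,-1],[0,0,0.02,0,0,0,-1],[0,0,0.045,0,0,0,-1],[0,0,0.07,0,0,0,-1],[-0.005,0.03,0.075,0,0,0,-1]],
  ],
)

```text
clock: 7.92
eef_pos: [0.5502, 0.021, 0.2191]
eef_rot: [-0.0, 0.989, -0.146, 0.002]
contact_force: [0.1, 1.0, -1.1]
opening: 0.249
```

Request:
step_arm(
  motion=[
    [[-0.01,0.06,0,0,0,0,-1],[-0.02,0.12,0,0,0,0,-1],[-0.03,0.18,0,0,0,0,-1],[-0.04,0.235,0,0,0,0,-1],[-0.0453,0.2611,0,0,0,0,-1]],
  ],
)

```text
clock: 8.55
eef_pos: [0.5032, 0.2856, 0.2163]
eef_rot: [0.0, 0.99, -0.143, -0.0]
contact_force: [0.3, -1.1, -0.9]
opening: 0.247
```

Request:
step_arm(
  motion=[
    [[0,0,-0.03,0,0,0,-1],[0,0,-0.05,0,0,0,-1],[0,0,-0.058,0,0,0,-1],[0,0,-0.058,0,0,0,-1]],
  ],
)

```text
clock: 9.05
eef_pos: [0.5042, 0.2824, 0.1581]
eef_rot: [0.0, 0.989, -0.145, 0.0]
contact_force: [0.2, -0.9, -0.7]
opening: 0.25
```

Run:
```python
from h import *
c=snap("wrist","pics/w5.png"); s=bot.observe(); print(s["clock"],s["eef_pos"],s["contact_force"],s["opening"])
T=np.array(c["T_tool_cam"]); M=c["rotation"]@T[:3,:3].T; tcp=c["position"]-M@T[:3,3]
t=onz(c,325.1,241.4,tcp[2]-.101); print(tcp,t)
I=c["pixels"][:,:,::-1].copy(); im=I.astype(int); B,Rr=im[...,0],im[...,2]
m=((B>60)&(B-Rr>35)).astype(np.uint8); k,l,st,ce=cv2.connectedComponentsWithStats(m)
for i in range(1,k):
    if st[i][4]>800:
        w=np.array([onz(c,u,v,.05)[:2] for v,u in np.argwhere(l==i)],np.float32); print(st[i],cv2.minAreaRect(w*1000))
cv2.imwrite("pics/w5c.png",cv2.resize(I[170:290,245:405],None,fx=5,fy=5,interpolation=cv2.INTER_CUBIC))
```

```text
9.1 [0.50445405 0.28261844 0.15893004] [ 0.35677483  0.68834759 -0.62631872] 0.24999821282883486
[0.50419513 0.28238586 0.15811859] [0.50367689 0.28228885 0.05711859]
[ 272  182  101  105 8148] ((505.9415283203125, 282.28717041015625), (70.42884826660156, 76.47306823730469), 78.15966033935547)
```

View pics/w5c.png

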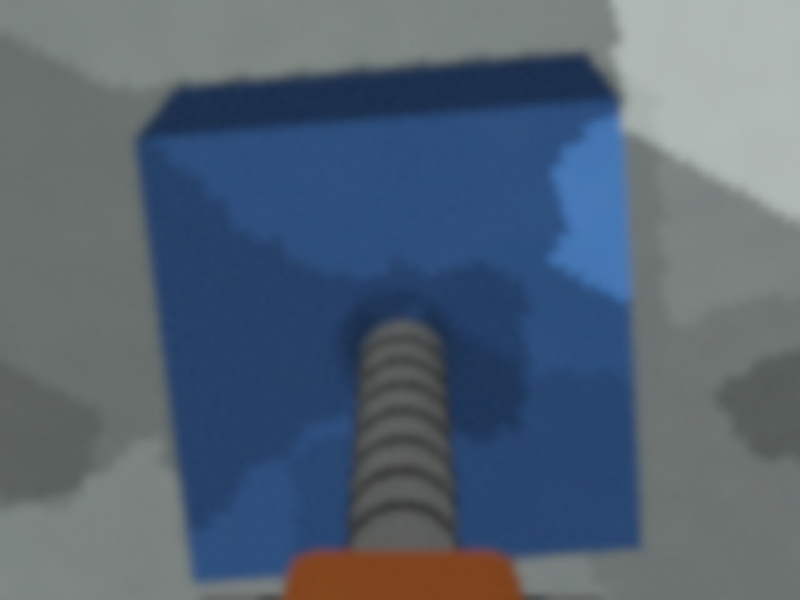

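Crop: the stand's top corners are at (140,135),(618,98),(640,545),(195,580) and the socket's dark rim is centred on the rod tip at x≈400.

Run:
```python
from h import *
c=load("pics/w5.png")
w=np.array([onz(c,245+(x+.5)/5-.5,170+(y+.5)/5-.5,.05)[:2] for x,y in((140,135),(618,98),(640,545),(195,580))])
e=w-np.roll(w,1,0); print(w.mean(0),np.linalg.norm(e,axis=1)); print(np.array(w.mean(0))-[.50368,.28229])
```

```text
[0.50327537 0.28304782] [0.07014645 0.06878425 0.06963685 0.06929586]
[-0.00040463  0.00075782]
```

Request:
step_arm(
  motion=[
    [[-0.0003,0.0005,-0.004,0,0,0,-1],[-0.0003,0.0005,-0.009,0,0,0,-1],[-0.0003,0.0005,-0.014,0,0,0,-1],[-0.0003,0.0005,-0.02,0,0,0,-1],[-0.0003,0.0005,-0.026,0,0,0,-1]],
  ],
)

```text
clock: 9.72
eef_pos: [0.5036, 0.2834, 0.1315]
eef_rot: [0.0, 0.99, -0.144, -0.0]
contact_force: [-0.0, -0.6, -0.9]
opening: 0.249
```

Request:
step_arm(
  motion=[
    [[0,0,-0.007,0,0,0,-1],[0,0,-0.013,0,0,0,-1],[0,0,-0.018,0,0,0,-1],[0,0,-0.021,0,0,0,-1],[0,0,-0.021,0,0,0,-1]],
  ],
)

```text
clock: 10.35
eef_pos: [0.5037, 0.2834, 0.111]
eef_rot: [0.0, 0.99, -0.144, 0.0]
contact_force: [-0.6, 0.2, -1.8]
opening: 0.251
```

Request:
step_arm(
  motion=[
    [[0,0,-0.001,0,0,0,-1],[0,0,-0.0015,0,0,0,-1],[0,0,-0.0015,0,0,0,-1]],
  ],
)

```text
clock: 10.72
eef_pos: [0.504, 0.2835, 0.1105]
eef_rot: [-0.0, 0.99, -0.144, 0.0]
contact_force: [-1.7, 0.2, 3.5]
opening: 0.247
```

Request:
step_arm(
  motion=[
    [[0,0,0.0005,0,0,0,-0.4],[0,0,0.0005,0,0,0,-0.1],[0,0,0.0005,0,0,0,0],[0,0,0.0005,0,0,0,0],[0,0,0.03,0,0,0,0]],
  ],
)

```text
clock: 11.35
eef_pos: [0.5025, 0.2826, 0.137]
eef_rot: [0.002, 0.99, -0.144, -0.002]
contact_force: [0.3, 0.4, 0.5]
opening: 0.5
```

Request:
step_arm(
  motion=[
    [[0,0,0.05,0,0,0,0],[0,0,0.1,0,0,0,0],[0,0,0.14,0,0,0,0],[0,0,0.14,0,0,0,0]],
  ],
)

```text
clock: 11.85
eef_pos: [0.5047, 0.2839, 0.2839]
eef_rot: [-0.002, 0.99, -0.144, 0.002]
contact_force: [0.3, 0.8, -1.4]
opening: 0.502
```

Run:
```python
from h import *
c=snap("wrist","pics/w6.png"); s=bot.observe(); print(s["clock"],s["eef_pos"],s["opening"])
im=c["pixels"][:,:,::-1].astype(int); Rr,B=im[...,2],im[...,0]
m=((Rr>100)&(Rr-B>70)).astype(np.uint8); k,l,st,ce=cv2.connectedComponentsWithStats(m)
print([(st[i].tolist(),ce[i].round(1).tolist(),onz(c,*ce[i],.16).round(4).tolist()) for i in range(1,k) if st[i][4]>80]); print(proj(c,[.504,.283,.16]),proj(c,[.504,.283,.10]))
```

```text
11.9 [0.50405141 0.28383039 0.28116316] 0.49826534956710733
[([314, 206, 26, 39, 742], [326.2, 223.9], [0.5114, 0.2815, 0.16]), ([355, 273, 20, 30, 351], [363.5, 287.1], [0.4509, 0.2674, 0.16]), ([27, 401, 33, 37, 662], [42.9, 419.8], [0.3975, 0.6147, 0.16])]
[327.08193119 233.1177302 ] [327.02813329 215.5754832 ]
```

Request:
step_arm(
  motion=[
    [[0.006,-0.06,0,0,0,-7,0],[0.012,-0.12,0,0,0,-14,0],[0.018,-0.18,0,0,0,-21,0],[0.024,-0.24,0,0,0,-28,0],[0.03,-0.3,0,0,0,-35,0]],
  ],
)

```text
clock: 12.52
eef_pos: [0.5332, -0.0184, 0.2782]
eef_rot: [0.0, 0.9, -0.437, -0.001]
contact_force: [1.7, -0.3, -0.2]
opening: 0.503
```

Request:
step_arm(
  motion=[
    [[0.007,-0.06,0,0,0,-6,0],[0.014,-0.12,0,0,0,-12,0],[0.021,-0.18,0,0,0,-18,0],[0.028,-0.24,0,0,0,-22,0],[0.034,-0.258,0,0,0,-22,0]],
  ],
)

```text
clock: 13.15
eef_pos: [0.5669, -0.2776, 0.277]
eef_rot: [0.001, 0.8, -0.601, -0.002]
contact_force: [-0.5, -0.1, -0.7]
opening: 0.502
```

Request:
step_arm(
  motion=[
    [[0,0,0,0,0,0,0],[0,0,0,0,0,0,0]],
  ],
)

```text
clock: 13.4
eef_pos: [0.5675, -0.2739, 0.2787]
eef_rot: [0.0, 0.801, -0.599, -0.001]
contact_force: [-0.1, -0.2, 0.3]
opening: 0.497
```

Run:
```python
from h import *
c=snap("wrist","pics/w7.png"); s=bot.observe(); print(s["clock"],s["eef_pos"],s["eef_rot"],s["q"].round(2))
```

```text
13.45 [ 0.5676178  -0.27369711  0.27917705] [ 9.17802706e-05  8.01123256e-01 -5.98499319e-01 -2.91490618e-04] [-0.13  0.13  0.27 -0.   -1.71  0.42]
```

View pics/w7.png

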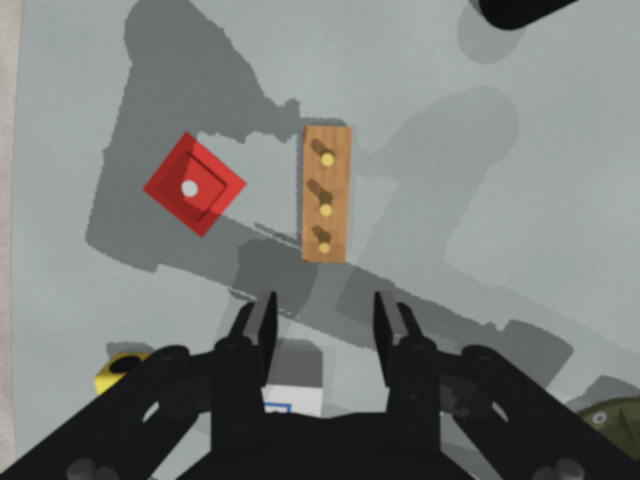

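Wrist view: the rack (corners (305,126),(351,127),(346,262),(303,262)) with pin tops at (327,159), (326,209) and (324,247). The middle one is clearly the tallest. I'll work out the heights from the socket positions.

Run:
```python
from h import *
c=load("pics/w7.png"); I=cv2.imread("pics/w7.png"); hsv=cv2.cvtColor(I,cv2.COLOR_BGR2HSV).astype(int)
w=np.array([onz(c,*p,.04)[:2] for p in((305,126),(351,127),(346,262),(303,262))])
e=w-np.roll(w,1,0); print(np.linalg.norm(e,axis=1).round(4)); C=w.mean(0)
d=(w[2]+w[3]-w[0]-w[1]); d/=np.linalg.norm(d); print("C",C,"yaw",np.degrees(np.arctan2(-d[0],d[1])))
im=I.astype(int); m=((im[...,1]>150)&(im[...,2]>160)&(im[...,2]-im[...,0]>50)&(im[...,2]-im[...,1]<60)).astype(np.uint8)
k,l,st,ce=cv2.connectedComponentsWithStats(m); tops=[ce[i] for i in range(1,k) if st[i][4]>20 and abs(ce[i][0]-325)<25]
print([st[i].tolist() for i in range(1,k) if st[i][4]>20]); tops.sort(key=lambda p:p[1])
t=load("pics/top1.png"); sd=load("pics/side1.png")
for j,px in zip((-.045,0,.045),tops):
    S=C+d*j; print(j,S.round(4),px.round(1),{h:(1000*(onz(c,*px,h)[:2]-S)).round(1).tolist() for h in(.077,.089,.101)})
    print("   side px of tops",[proj(sd,[*S,h]).round(0).tolist() for h in(.077,.089,.101)],"top",[proj(t,[*S,h]).round(0).tolist() for h in(.077,.101)])
g=cv2.imread("pics/side1.png"); cv2.imwrite("pics/s1c.png",cv2.resize(g[265:345,295:370],None,fx=7,fy=7,interpolation=cv2.INTER_CUBIC))
```

```text
[0.1503 0.0476 0.1493 0.0497]
C [ 0.56824206 -0.27895102] yaw 15.021894772781206
[[321, 154, 13, 12, 126], [320, 205, 12, 12, 113], [319, 243, 11, 10, 78], [94, 376, 25, 19, 275]]
-0.045 [ 0.5799 -0.3224] [327.1 159.5] {0.077: [0.2, 0.8], 0.089: [0.5, -0.1], 0.101: [0.9, -1.0]}
   side px of tops [[346.0, 300.0], [347.0, 295.0], [347.0, 290.0]] top [[430.0, 256.0], [433.0, 255.0]]
0 [ 0.5682 -0.279 ] [325.6 210.2] {0.077: [-0.9, 5.4], 0.089: [-0.1, 2.8], 0.101: [0.7, 0.3]}
   side px of tops [[333.0, 287.0], [334.0, 282.0], [334.0, 277.0]] top [[411.0, 261.0], [414.0, 260.0]]
0.045 [ 0.5566 -0.2355] [324.1 247.7] {0.077: [1.1, 0.2], 0.089: [2.2, -3.7], 0.101: [3.4, -7.6]}
   side px of tops [[321.0, 275.0], [321.0, 270.0], [322.0, 265.0]] top [[393.0, 266.0], [395.0, 265.0]]
```

View pics/s1c.png

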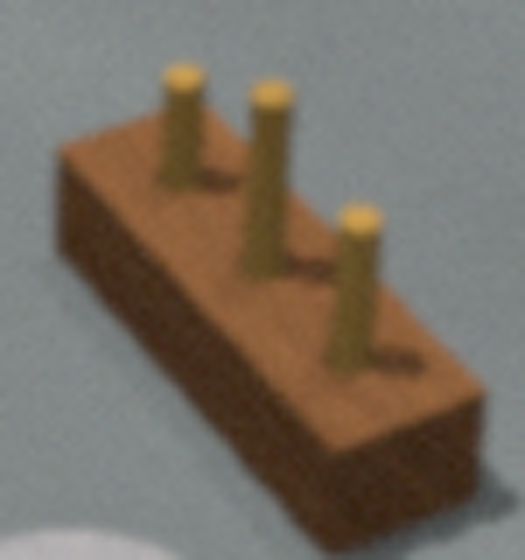

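Request:
step_arm(
  motion=[
    [[-0.0105,0.0383,-0.02,0,0,0,-0.1],[-0.0105,0.0383,-0.07,0,0,0,-0.2],[-0.0105,0.0383,-0.12,0,0,0,-0.2],[-0.0105,0.0383,-0.165,0,0,0,-0.2],[-0.0105,0.0383,-0.185,0,0,0,-0.2]],
  ],
)

```text
clock: 14.08
eef_pos: [0.556, -0.2349, 0.0919]
eef_rot: [0.001, 0.801, -0.598, -0.002]
contact_force: [0.3, -0.2, 0.6]
opening: 0.401
```

Request:
step_arm(
  motion=[
    [[0,0,-0.015,0,0,0,-0.2],[0,0,-0.03,0,0,0,-0.2],[0,0,-0.042,0,0,0,-0.2],[0,0,-0.042,0,0,0,-0.2]],
  ],
)

```text
clock: 14.58
eef_pos: [0.5568, -0.2362, 0.0517]
eef_rot: [0.0, 0.801, -0.599, -0.001]
contact_force: [-0.3, -0.7, -0.3]
opening: 0.397
```

Request:
step_arm(
  motion=[
    [[0,0,0,0,0,0,-0.5],[0,0,0,0,0,0,-0.8],[0,0,0,0,0,0,-1],[0,0,0,0,0,0,-1],[0,0,0,0,0,0,-1]],
  ],
)

```text
clock: 15.2
eef_pos: [0.5576, -0.2365, 0.0536]
eef_rot: [-0.0, 0.801, -0.599, 0.001]
contact_force: [-0.5, 0.0, 6.4]
opening: 0.105
```

Run:
```python
from h import *
c=snap("wrist","pics/w8.png"); s=bot.observe(); print(s["clock"],s["eef_pos"],s["contact_force"],s["opening"])
T=np.array(c["T_tool_cam"]); M=c["rotation"]@T[:3,:3].T; tcp=c["position"]-M@T[:3,3]
print("pin top exp",proj(c,tcp+M@[0,0,-.025]))
cv2.imwrite("pics/w8c.png",cv2.resize(c["pixels"][150:450,125:525,::-1],None,fx=2,fy=2))
```

```text
15.25 [ 0.55762538 -0.23650376  0.05355493] [-0.68867217  0.76616947  5.30256941] 0.10163748813622579
pin top exp [326.81668833 338.45778462]
```

View pics/w8c.png

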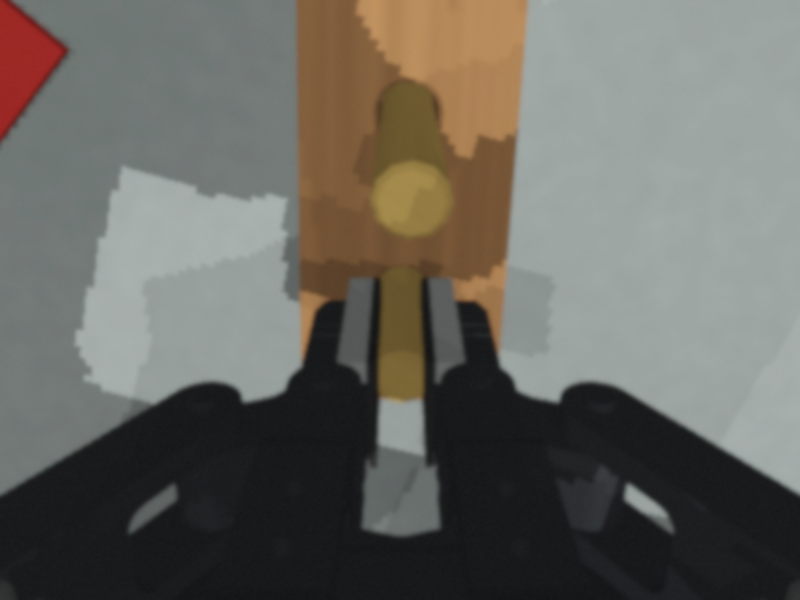

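Crop: the short pin sits upright between the pads (its top at ≈(401,375) crop, as predicted), and its neighbour at (412,200) is untouched. Now lift.

Request:
step_arm(
  motion=[
    [[0,0,0.012,0,0,0,-1],[0,0,0.035,0,0,0,-1],[0,0,0.065,0,0,0,-1],[0,0,0.09,0,0,0,-1],[0,0.03,0.09,0,0,0,-1]],
  ],
)

```text
clock: 15.88
eef_pos: [0.558, -0.2072, 0.1453]
eef_rot: [-0.001, 0.8, -0.6, 0.002]
contact_force: [-0.3, -0.1, -0.4]
opening: 0.103
```

Request:
step_arm(
  motion=[
    [[-0.001,0.055,0,0,0,0,-1],[-0.002,0.11,0,0,0,0,-1],[-0.003,0.16,0,0,0,0,-1],[-0.003,0.1875,0,0,0,0,-1],[-0.003,0.1975,-0.01,0,0,0,-1]],
  ],
)

```text
clock: 16.5
eef_pos: [0.5545, -0.0071, 0.1332]
eef_rot: [-0.001, 0.801, -0.598, 0.0]
contact_force: [0.4, 0.3, -0.7]
opening: 0.099
```

Request:
step_arm(
  motion=[
    [[0,0,-0.005,0,0,0,-1],[0,0,-0.01,0,0,0,-1],[0,0,-0.01,0,0,0,-1],[0,0,-0.01,0,0,0,-1]],
  ],
)

```text
clock: 17.0
eef_pos: [0.5543, -0.0094, 0.1228]
eef_rot: [0.0, 0.801, -0.599, 0.0]
contact_force: [0.3, -0.1, -0.9]
opening: 0.105
```

Run:
```python
from h import *
c=snap("wrist","pics/w9.png"); s=bot.observe(); print(s["clock"],s["eef_pos"],s["contact_force"],s["opening"])
T=np.array(c["T_tool_cam"]); M=c["rotation"]@T[:3,:3].T; tcp=c["position"]-M@T[:3,3]
print(tcp,"foot exp",proj(c,tcp+M@[0,0,.0385]),"apex",proj(c,tcp+M@[.006,0,.0385]))
im=c["pixels"][:,:,::-1].astype(int); B,Rr=im[...,0],im[...,2]
m=((B-Rr)>30).astype(np.uint8); k,l,st,ce=cv2.connectedComponentsWithStats(m)
for i in range(1,k):
    if st[i][4]>300:
        w=np.array([onz(c,u,v,.075)[:2] for v,u in np.argwhere(l==i)],np.float32); r=cv2.minAreaRect(w*1000); print(st[i],r,proj(c,[r[0][0]/1e3,r[0][1]/1e3,.075]))
cv2.imwrite("pics/w9c.png",cv2.resize(c["pixels"][210:310,265:395,::-1],None,fx=6,fy=6,interpolation=cv2.INTER_CUBIC))
```

```text
17.05 [ 0.55431156 -0.0092308   0.12283485] [ 0.3813137  -0.9889757   0.41912129] 0.09989831976375006
[ 0.55428869 -0.00940423  0.12275084] foot exp [326.31288262 274.15033388] apex [326.32370451 264.0889878 ]
[ 293  238   69   63 1544] ((553.8465576171875, -7.70836067199707), (37.98871994018555, 38.02402114868164), 11.926434516906738) [326.17458506 270.7275086 ]
```

View pics/w9c.png

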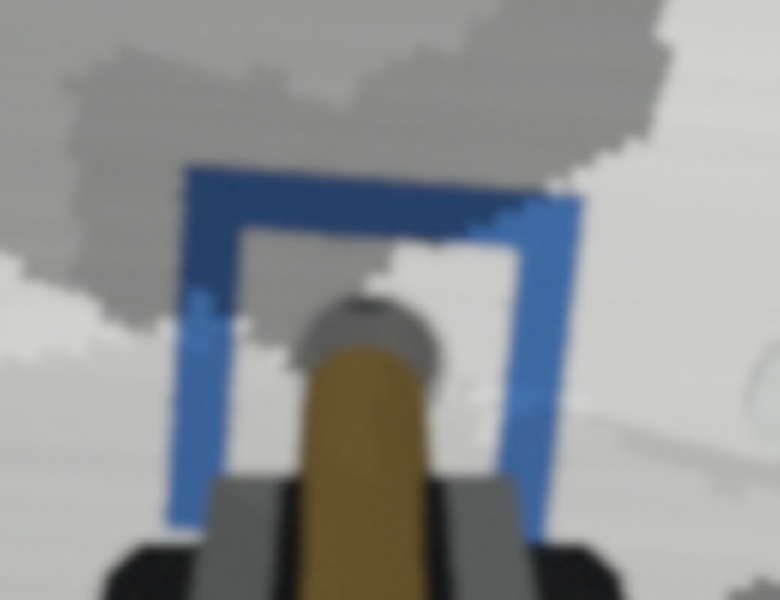

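```bash
cat > m.py <<'E'
from h import *
import sys
def meas(f,ztip,rows):
    c=load(f); g=cv2.imread(f).astype(int)
    sat=g[...,2]-g[...,0]   # brass: R>>B
    col=sat[rows[0]:rows[1],323:329].mean(1); 
    print("apex profile",[(rows[0]+i,int(x)) for i,x in enumerate(col)])
    for v in range(rows[1]-6,rows[1]+10,3):
        r=sat[v,300:350]; th=30; on=np.where(r>th)[0]; 
        a,b=on[0],on[-1]; L=a-1+(th-r[a-1])/(r[a]-r[a-1]); H=b+(r[b]-th)/(r[b]-r[b+1]); print(v,300+L,300+H,300+(L+H)/2)
E
python3 - <<'E'
from m import *
meas("pics/w9.png",.084,(260,276))
c=load("pics/w9.png")
h=np.array([.55385,-.00771,.075]); a=np.deg2rad(-73.5)
print("hole apex exp",proj(c,h+.00675*np.array([np.cos(a),np.sin(a),0])))
for v in(277.2,276.5):
  for z in(.0833,.0843,.0853): t=onz(c,325.7,v,z); print(v,z,t,(h-t)[:2])
E
```

```text
apex profile [(260, 0), (261, 0), (262, 0), (263, 0), (264, 0), (265, 1), (266, 7), (267, 22), (268, 41), (269, 53), (270, 56), (271, 57), (272, 57), (273, 57), (274, 57), (275, 57)]
270 318.07142857142856 332.2142857142857 325.14285714285717
273 316.3333333333333 334.57894736842104 325.4561403508772
276 315.8421052631579 335.0526315789474 325.4473684210526
279 315.3636363636364 335.125 325.2443181818182
282 315.30434782608694 335.47058823529414 325.3874680306905
285 315.05 335.65 325.35
hole apex exp [326.1518727  259.87304744]
277.2 0.0833 [ 0.55398368 -0.00715426  0.0833    ] [-0.00013368 -0.00055574]
277.2 0.0843 [ 0.55410739 -0.00757002  0.0843    ] [-0.00025739 -0.00013998]
277.2 0.0853 [ 0.55423109 -0.00798578  0.0853    ] [-0.00038109  0.00027578]
276.5 0.0833 [ 0.55410384 -0.00756279  0.0833    ] [-0.00025384 -0.00014721]
276.5 0.0843 [ 0.55422689 -0.00797632  0.0843    ] [-0.00037689  0.00026632]
276.5 0.0853 [ 0.55434994 -0.00838985  0.0853    ] [-0.00049994  0.00067985]
```

Request:
step_arm(
  motion=[
    [[-0.0003,0,-0.004,0,0,0,-1],[-0.0003,0,-0.007,0,0,0,-1],[-0.0003,0,-0.0085,0,0,0,-1],[-0.0003,0,-0.01,0,0,0,-1],[-0.0003,0,-0.0115,0,0,0,-1]],
  ],
)

```text
clock: 17.68
eef_pos: [0.5539, -0.0087, 0.111]
eef_rot: [0.0, 0.801, -0.599, 0.0]
contact_force: [1.1, -0.2, 0.3]
opening: 0.102
```

Run:
```python
from m import *
c=snap("wrist","pics/w10.png"); s=bot.observe(); print(s["clock"],s["eef_pos"],s["contact_force"],s["opening"])
try: meas("pics/w10.png",0,(260,276))
except Exception as e: print(e)
```

```text
17.725 [ 0.55380703 -0.0087161   0.11079083] [ 0.90089611 -0.23004297 -1.33169793] 0.10350490078058464
apex profile [(260, 1), (261, 1), (262, 1), (263, 1), (264, 1), (265, 1), (266, 7), (267, 25), (268, 43), (269, 54), (270, 57), (271, 58), (272, 57), (273, 58), (274, 58), (275, 58)]
270 318.07142857142856 332.2142857142857 325.14285714285717
273 315.94117647058823 334.6666666666667 325.30392156862746
276 315.1578947368421 335.55555555555554 325.3567251461988
279 315.15 335.9375 325.54375
282 315.2173913043478 335.8333333333333 325.52536231884056
285 315.05 335.8333333333333 325.44166666666666
```

Run:
```python
from m import *
f="pics/w10.png"; c=load(f); im=cv2.imread(f).astype(int)
m=((im[...,0]-im[...,2])>30).astype(np.uint8); k,l,st,ce=cv2.connectedComponentsWithStats(m)
for i in range(1,k):
    if st[i][4]>200:
        w=np.array([onz(c,u,v,.075)[:2] for v,u in np.argwhere(l==i)],np.float32); r=cv2.minAreaRect(w*1000); print(st[i],r)
        print(cv2.boxPoints(r))
T=np.array(bot.camera("wrist")["T_tool_cam"]); M=c["rotation"]@T[:3,:3].T; tcp=c["position"]-M@T[:3,3]; print("tcp",tcp)
for z in(.0723,.075): print(z,onz(c,325.5,277.2,z))
s=bot.observe(); print(s["eef_pos"],s["contact_force"])
cr=cv2.imread(f)[210:310,265:395]; cv2.imwrite("pics/w10c.png",cv2.resize(cr,None,fx=6,fy=6,interpolation=cv2.INTER_CUBIC))
```

```text
[ 291  243   73   58 1608] ((554.210693359375, -9.539239883422852), (38.0389289855957, 34.195831298828125), 11.92184066772461)
[[532.06946     3.2608914]
 [539.13354   -30.197346 ]
 [576.3519    -22.33937  ]
 [569.28784    11.118866 ]]
tcp [ 0.55389166 -0.00870929  0.11100266]
0.0723 [ 0.55377794 -0.00673335  0.0723    ]
0.075 [ 0.55411191 -0.00785656  0.075     ]
[ 0.55381428 -0.00872126  0.1108813 ] [-0.97486915 -0.69480482 -0.84836863]
```

View pics/w10c.png

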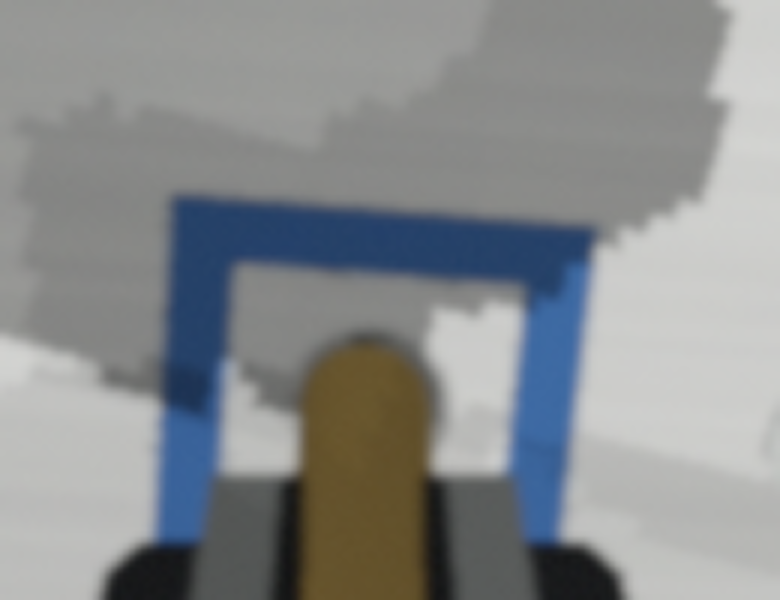

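The pin foot is centred over the hole mouth: dark gap of ≈1.7 px above it, slightly more on the right, no force. I'll continue down gently (12 pictures viewed).

Request:
step_arm(
  motion=[
    [[-0.0002,0,-0.001,0,0,0,-1],[-0.0002,0,-0.002,0,0,0,-1],[-0.0002,0,-0.003,0,0,0,-1],[-0.0002,0,-0.004,0,0,0,-1]],
  ],
)

```text
clock: 18.27
eef_pos: [0.5537, -0.0087, 0.107]
eef_rot: [0.0, 0.801, -0.599, -0.0]
contact_force: [0.1, -0.4, -0.4]
opening: 0.101
```

Request:
step_arm(
  motion=[
    [[0,0,-0.003,0,0,0,-1],[0,0,-0.006,0,0,0,-1],[0,0,-0.009,0,0,0,-1],[0,0,-0.012,0,0,0,-1],[0,0,-0.015,0,0,0,-1]],
  ],
)

```text
clock: 18.9
eef_pos: [0.5537, -0.0088, 0.0918]
eef_rot: [0.0, 0.801, -0.599, -0.0]
contact_force: [-0.3, -0.1, -0.2]
opening: 0.107
```

Request:
step_arm(
  motion=[
    [[0,0,-0.002,0,0,0,-1],[0,0,-0.004,0,0,0,-1],[0,0,-0.006,0,0,0,-1],[0,0,-0.008,0,0,0,-1]],
  ],
)

```text
clock: 19.4
eef_pos: [0.5537, -0.0087, 0.084]
eef_rot: [0.0, 0.801, -0.599, 0.0]
contact_force: [0.2, 0.8, -0.6]
opening: 0.099
```

Request:
step_arm(
  motion=[
    [[0,0,-0.001,0,0,0,-1],[0,0,-0.002,0,0,0,-1],[0,0,-0.0028,0,0,0,-1],[0,0,-0.0028,0,0,0,-1]],
  ],
)

```text
clock: 19.9
eef_pos: [0.5538, -0.0088, 0.0816]
eef_rot: [-0.0, 0.801, -0.599, 0.0]
contact_force: [-1.1, 1.4, 1.8]
opening: 0.104
```

Request:
step_arm(
  motion=[
    [[0,0,-0.0007,0,0,0,-1],[0,0,-0.001,0,0,0,-1],[0,0,-0.001,0,0,0,-1]],
  ],
)

```text
clock: 20.27
eef_pos: [0.554, -0.0089, 0.0815]
eef_rot: [-0.0, 0.801, -0.599, 0.001]
contact_force: [-4.1, 0.1, 6.0]
opening: 0.105
```

Request:
step_arm(
  motion=[
    [[0,0,0.001,0,0,0,-0.8],[0,0,0.001,0,0,0,-0.6],[0,0,0.001,0,0,0,-0.3],[0,0,0.001,0,0,0,-0.2],[0,0,0.001,0,0,0,-0.2]],
  ],
)

```text
clock: 20.9
eef_pos: [0.5536, -0.0088, 0.0811]
eef_rot: [0.0, 0.801, -0.599, -0.0]
contact_force: [-0.2, 0.2, -0.2]
opening: 0.401
```

Request:
step_arm(
  motion=[
    [[0,0,0.02,0,0,0,-0.2],[0,0,0.06,0,0,0,-0.2],[0,0,0.11,0,0,0,-0.2],[0,0,0.16,0,0,0,-0.2],[0,0,0.16,0,0,0,-0.2]],
  ],
)

```text
clock: 21.52
eef_pos: [0.5553, -0.0088, 0.2466]
eef_rot: [-0.003, 0.801, -0.599, 0.003]
contact_force: [0.2, -0.7, -0.7]
opening: 0.402
```

Run:
```python
from h import *
s=bot.observe(); print(s["clock"],s["eef_pos"],s["contact_force"],s["opening"])
for n in("wrist","side"):
    c=snap(n,f"pics/{n}_end.png"); im=c["pixels"].astype(int); r,g,b=im[...,0],im[...,1],im[...,2]
    print(n,"pin base/top exp",proj(c,[.5538,-.008,.075]),proj(c,[.5538,-.008,.105]),"rod handle top/bottom exp",proj(c,[.504,.283,.16]),proj(c,[.504,.283,.10]))
    P=proj(c,[.5538,-.008,.09]); 
    m=((r-b>25)&(g>60)).astype(np.uint8); k,l,st,ce=cv2.connectedComponentsWithStats(m)
    print([(st[i].tolist(),ce[i].round(1).tolist()) for i in range(1,k) if st[i][4]>12 and np.hypot(*(ce[i]-P))<40])
    m=((r>90)&(r-b>60)&(r-g>40)).astype(np.uint8); Q=proj(c,[.504,.283,.13]); k,l,st,ce=cv2.connectedComponentsWithStats(m)
    print("rod",[(st[i].tolist(),ce[i].round(1).tolist()) for i in range(1,k) if st[i][4]>30 and np.hypot(*(ce[i]-Q))<40],Q)
```

```text
21.525 [ 0.55532321 -0.00884328  0.24656976] [ 0.23067779 -0.71819908 -0.71274744] 0.4022989599287438
wrist pin base/top exp [328.77586197 218.71157601] [328.82455164 227.37197652] rod handle top/bottom exp [292.55967983 532.53323923] [297.37624395 477.45006385]
[([322, 212, 14, 23, 270], [328.4, 223.5])]
rod [] [295.12575086 503.14746003]
side pin base/top exp [292.60842954 219.68490355] [292.6090171  208.66094472] rod handle top/bottom exp [249.11917581 141.85020154] [250.08684651 162.11206864]
[([289, 208, 6, 14, 63], [291.7, 213.7])]
rod [([245, 142, 8, 22, 145], [248.9, 152.0]), ([215, 166, 7, 14, 74], [218.4, 172.1])] [249.60793964 152.09499458]
```

```bash
python3 -c "
from workcell import bot
print(bot.hand_in())"
```

```text
the job is handed in; nothing more can be done
None
```

The hole is 32 mm deep, so I set the short pin (62 mm) in it. The depth rod is back upright in its stand, and I handed the job in at about 21.5 s.

- **Depth:** the rod tip stopped at about z = 0.042 m. The wrist read about 5 to 8 N while I held it there for roughly 0.75 s.
- **Rod back in the stand:** it touched the socket bottom, with the wrist reading 3.5 N. In the last side picture its handle was within about 1 px of where it should be.
- **Pin:** the foot reached the bottom at the tool height I expected, with the wrist reading 6 N, and I then let go. In the last side picture the pin's extent and centre matched 30 mm proud to within about 1 px. The wrist picture also agreed.
- **Other things:** I lifted only the short pin and touched no bystanders. I did not re-measure the other two pins or the bystanders at the end.
- **Disagreements:**
  - One check implied the pin foot was about 1 mm off centre, or a few mm higher than I reckoned, just above the hole. It went in without any side force.
  - The gripper read about 9 mm on the 12 mm pin, though the picture showed a sound grip.

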